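# Put the slip printer back to work

## Task

The slip printer on the doctor's desk has been reloaded; get it printing, in this order: push its open cover down until it is fully shut, press the raised, white-marked end of the black rocker all the way down to switch it on, then press the green key all the way in and let it spring back. Do not press the rocker before the cover is shut or the green key before the rocker is on. Leave the red key and the things standing round the printer alone, and nothing needs to be gripped or lifted.

Things in the scene. Friction and masses are not known exactly. Their poses are not given: they have to be found in the camera images.
- printer: Beige slip printer, fixed to the desk, 200 (x) by 270 (y) mm. Origin: centre of its underside, on the desk. Its own axes: z up, +y towards the cover's hinge. The low control deck (its -y side, local y -135 to -35 mm) is 60 mm high and carries the three controls; the paper bay (local y -35 to +135 mm) has walls up to 105 mm. The controls stand in a row along local x at local y = -90 mm, at local x = -60, 0 and +60 mm; which control is at which place changes.
- cover (a joint): Angle of the paper bay's cover in rad: 0 fully shut (lying level on the bay), growing as it opens. It starts half open, 0.45 to 0.85, and its stiff hinge keeps it where it is left; 1 to 3 N at its free edge pushes it down; it stops solidly at 0.
- cover_hinge (a point): Point at mid-length of the cover's hinge axis, which runs along the printer's x axis, 130 mm to +y of the printer's origin and 110 mm above the desk. The cover, a light plate 190 mm (along the hinge) by 163 mm, 8 mm thick with its mid-plane through the hinge axis, reaches from here towards the printer's -y side, over the bay; open, its free edge stands up.
- cover_edge (a point): Middle of the cover's free edge, on its upper face (blue strip along that edge); 163 mm from the hinge axis. 114 mm above the desk when shut. It moves with the cover.
- rocker (a joint): Tilt of the black rocker switch in rad: 0 to about 0.04 off (as it starts: the white-marked outer end raised), 0.36 fully on (that end down, its half of the rocker level). It stays where it is left; about 3 to 5 N on the marked end moves it.
- rocker_pad (a point): Where to press the rocker: on top of its raised white-marked half, 18 mm from the pivot towards the printer's -y side; moves with the rocker (off: about 84 mm above the desk, on: about 78 mm). The rocker is 26 mm wide (printer x) by 50 mm long (printer y), its pivot along printer x at the middle of its length, 74 mm above the desk.
- start_key (a joint): Travel of the green round push key in m: 0 up, 0.006 fully in. Springs back. 1.5 N starts it, 5 N takes it fully in.
- start_key_top (a point): Centre of the top of the green key (cap 24 mm across, in a grey housing 40 mm across), about 78 mm above the desk when up; it moves straight down.
- stop_key (a joint): Travel of the red round push key in m: 0 up, 0.006 fully in. Same make as the green key. Not to be pressed.
- stop_key_top (a point): Centre of the top of the red key, about 78 mm above the desk.
- pill_bottle: Loose amber pill jar with white cap, 44 mm across, 85 mm high, beside the control deck. Origin: centre of its underside. A bystander.
- carton: Loose flat white and blue medicine carton, 50 by 110 by 24 mm high, on the robot's side of the printer. Origin: centre of its underside. A bystander.
- mug: Loose white mug, 76 mm across, 85 mm high, beyond the printer. Origin: centre of its underside. A bystander.

How it is judged:
On the way, in this order (a step that is already met when the one before it is completed fails the run):
1. the cover is pushed fully shut (value of joint cover below 0.04 rad), for 0.2 s.
2. then the rocker is pressed on (value of joint rocker above 0.29 rad), for 0.2 s.
3. then the green key is pressed in (value of joint start_key above 0.0045 m), for 0.1 s.
At the end, for the whole second after the job is handed in: The cover is shut (within 0.05 rad), the rocker is on (over 0.28 of 0.36 rad), the green and red keys are both up (within 1.5 mm), and the jar, carton and mug stand upright within 20 mm of where they began (value of joint cover below 0.05 rad and value of joint rocker above 0.28 rad and value of joint each of start_key, stop_key below 0.0015 m and distance of each of pill_bottle, carton, mug from where it was at the start of the episode below 0.02 m and angle between each of pill_bottle, carton, mug's own z axis and vertical below 0.15 rad); the robot touches nothing.
It fails at once if the rocker is worked while the cover is open (value of joint rocker above 0.12 rad and value of joint cover above 0.08 rad).
It fails at once if the green key is pressed while the rocker is off (value of joint start_key above 0.003 m and value of joint rocker below 0.2 rad).
It fails at once if the red key is pressed (value of joint stop_key above 0.003 m).
It fails at once if the cover is lifted further open (value of joint cover above 1 rad).
It fails at once if a bystander is pushed, lifted or carried (distance of any of pill_bottle, carton, mug from where it was at the start of the episode above 0.03 m).
It also fails if it takes over 45 s, if anything falls off the work surface, if the arm or the gripper's body presses on something with over 40 N, if the wrist force passes 120 N, or if a joint passes its speed limit or range.

## Robot

A 6-joint arm with a two-finger parallel gripper is mounted at the origin on the work surface. World frame = base frame: x ahead of the robot, y to its left, z up, the work surface at z = 0. Lengths are in m, angles in rad, forces in N, time in s.
With the tool pointing down it reaches from about 0.275 to 0.875 m from the base axis. Payload 12.5 kg.
Tool frame: the origin (TCP) lies at the very end of the fingers, on their centre line; the grasp point (between the pads) lies 19 mm behind it; x points along the fingers, y is the direction in which the jaws open and shut, and the axes are right-handed (so a half turn about x gives the same grasp; the last joint's range is limited). The gripper opens to 85 mm and grips with 20 to 120 N. Pads are 22 mm wide; open, the fingers measure 114 mm over their backs; the gripper's body (76 mm by 85 mm) begins 54 mm behind the grasp point. The pads swing forward as they close: fully open they stand 13 mm farther back than shut.
Start: joints at [1.067, 0.351, 1.652, -0, 1.139, -0.085], TCP at [0.224, 0.502, 0.201] pointing down, gripper open.
Joint ranges: [-2.75, 2.75], [-0.79, 2.1], [0.01, 2.65], [-1.57, 4.71], [0.07, 3.14], [-2.87, 2.87]. Speed limits (rad/s): [2.22, 2.22, 2.79, 3.14, 3.14, 3.14].

## Interface

Orientations are given as a 3x3 rotation matrix whose columns are the frame's x, y, z axes.
In Python, from bench import manip gives the robot as it stands. Calls block until the motion is done:
- manip.move_ptp(position, orientation): joint-space move of the TCP to a pose.
- manip.move_l(position, attitude=None, max_speed=0.15): straight line of the TCP; attitude=None keeps the orientation; max_speed is the mean speed in m/s.
- manip.move_j(angles): joint-space move.
- manip.set_gripper(opening, effort=None): opening from 0.0 (shut) to 1.0 (fully open); effort is the grip in N (None keeps the last); returns when the fingers have stopped.
- manip.dwell(seconds).
- manip.inverse_kinematics(position, orientation): joint angles nearest the present ones, or None.
- manip.grab_frame(name): name is "scene" or "top" or "wrist"; returns (picture, depth): 400x640x3 uint8, red, green, blue; 400x640 float32, m along the optical axis (not along the pixel's ray), 0 where there is no reading.
- manip.get_calibration(name): a dict with "camera_matrix" (3x3 intrinsics, pixels), "R" (3x3) and "t" (3): a world point X has camera coordinates R X + t. Camera axes: x right, y down, z forward; pixel columns grow to the right and rows downward; lengths in m; the calibration is good to about 2 mm. A picture is of the moment at which its call begins: read the wrist's pose just before it. get_calibration takes no time and is no camera call; for the wrist camera it gives the pose at the moment of the call.
A pose or a line that the arm cannot do raises manip.Unreachable and nothing moves.
- manip.sign_off(): hands the job in, once; it reports no verdict.
Trained networks look in the newest picture that a camera, given by its name, has taken for a name from the list of things; names that differ only in an ending like _2 or _b are one class to them, and where a whole thing is asked for, a point or a joint stands for the part that bears it (a point fixed in the world has none). Each returns a list of dicts, best first, with "confidence" (0 to 1); they miss things now and then, are a little off and sometimes report something else, mostly with a low value. They report only what shows in the picture. A call takes as long as a camera call.
- manip.look_for(camera, name): "at" ([x, y, z] in m, in world coordinates, good to about 4 mm: the middle of the surface that is visible of it).
Readings, each from a call of its own:
- manip.current_time(): time.
- manip.current_qpos(): joint angles.
- manip.current_joint_vel(): joint speeds.
- manip.current_joint_torque(): joint torques, N m.
- manip.current_ee_pos(): TCP position.
- manip.current_tcp_rot(): TCP orientation.
- manip.current_force(): force on the tool from outside, world axes, zero at the start.
- manip.current_ft_torque(): the same for the moment, N m.
- manip.current_grip_width(): opening from 0.0 (shut) to 1.0 (fully open).
Only numpy, scipy, OpenCV 4.12 (cv2) and the standard library are available. Lean on these libraries where they do the work, as an engineer would, in place of code of your own. Each camera call takes 0.05 s, during which the arm holds its last target.

## Working session

There is one attempt and no reset: what is moved stays moved. The work goes in short steps, each a Python script; the robot and the scene stay as the last script left them, time stands still between calls to the robot, and variables do not carry over. Pictures are saved under pics/ and viewed, and the job is handed in when it is done.

```bash
mkdir -p pics; ls; cat > h.py <<'E'
from bench import manip
import numpy as np, cv2
def snap(n,f):
    im,d=manip.grab_frame(n); cv2.imwrite('pics/'+f,cv2.cvtColor(im,cv2.COLOR_RGB2BGR)); np.save('pics/'+f+'.npy',d); return im,d
def px2w(n,u,v,d):
    c=manip.get_calibration(n);K=np.array(c['camera_matrix']);R=np.array(c['R']);t=np.array(c['t'])
    z=d[int(v),int(u)] if hasattr(d,'shape') else d
    p=np.linalg.inv(K)@np.array([u,v,1.])*z
    return R.T@(p-t)
E
python3 - <<'E'
from h import *
for n in ['scene','top']:
    snap(n,n+'0.png')
    for o in ['printer','cover_edge','cover_hinge','rocker_pad','start_key_top','stop_key_top','pill_bottle','carton','mug']:
        try: r=manip.look_for(n,o)
        except Exception as e: print(n,o,e); continue
        print(n,o,[(np.round(q['at'],3).tolist(),round(q['confidence'],2)) for q in r[:2]])
print(manip.current_time(),manip.current_tcp_rot())
E
```

```text
pics
scene printer [([0.593, 0.139, 0.103], 0.59)]
scene cover_edge [([0.552, 0.169, 0.169], 0.77)]
scene cover_hinge [([0.595, 0.142, 0.098], 0.63)]
scene rocker_pad [([0.556, 0.013, 0.075], 0.62)]
scene start_key_top [([0.498, 0.008, 0.084], 0.67)]
scene stop_key_top [([0.621, 0.019, 0.087], 0.43), ([0.557, 0.012, 0.084], 0.38)]
scene pill_bottle [([0.52, -0.086, 0.059], 0.91)]
scene carton []
scene mug [([0.71, 0.162, 0.047], 0.82)]
top printer [([0.536, 0.112, 0.117], 0.85)]
top cover_edge [([0.54, 0.163, 0.175], 0.72)]
top cover_hinge [([0.541, 0.112, 0.116], 0.64)]
top rocker_pad [([0.559, 0.012, 0.078], 0.57)]
top start_key_top [([0.497, 0.006, 0.084], 0.6)]
top stop_key_top []
top pill_bottle [([0.506, -0.094, 0.083], 0.6)]
top carton [([0.389, 0.114, 0.026], 0.85), ([0.558, 0.011, 0.079], 0.17)]
top mug [([0.728, 0.167, 0.036], 0.63)]
1.0 [[ 7.03581538e-06  4.06670861e-01  9.13574743e-01]
 [-3.05140507e-05  9.13574742e-01 -4.06670861e-01]
 [-1.00000000e+00 -2.50156049e-05  1.88369185e-05]]
```

View pics/scene0.png

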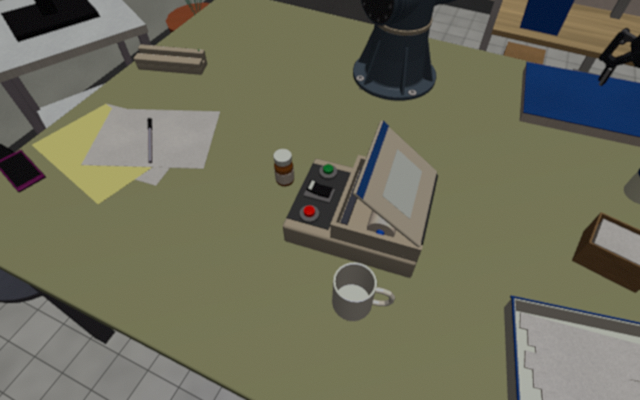

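View pics/top0.png

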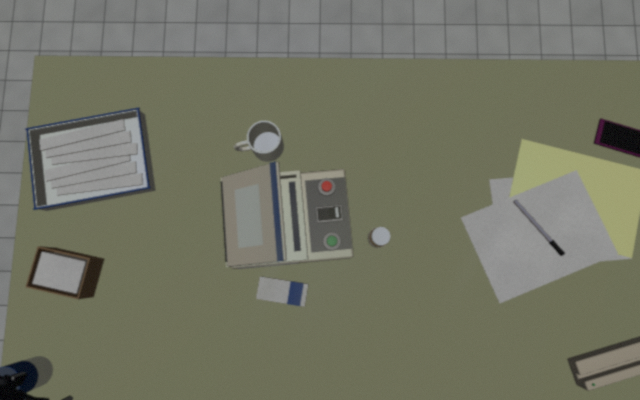

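The scene picture shows the green key at (328,170), rocker (320,188), red key (309,212), half-open cover with its blue strip at about (375,160), jar (284,167) and mug (354,290). In the top view these are green (332,240), rocker (329,213) with the white mark on its right, away from the hinge, red (326,186), strip (277,212) and carton (282,291). Next I'll measure the pose more precisely.

```bash
cat > meas.py <<'E'
from h import *
def cloud(n,im,d):
    c=manip.get_calibration(n);K=np.array(c['camera_matrix']);R=np.array(c['R']);t=np.array(c['t'])
    v,u=np.mgrid[0:400,0:640]; p=np.stack([(u-K[0,2])/K[0,0]*d,(v-K[1,2])/K[1,1]*d,d],-1)
    return (p-t)@R
if __name__=='__main__':
  for n in ['top','scene']:
    im,d=manip.grab_frame(n); P=cloud(n,im,d); hsv=cv2.cvtColor(im,cv2.COLOR_RGB2HSV)
    roi=(d>0)&(P[...,0]>.4)&(P[...,0]<.7)&(P[...,1]>-.1)&(P[...,1]<.35)&(P[...,2]>.05)
    H,S,V=[hsv[...,i].astype(int) for i in range(3)]
    dk=roi&(P[...,1]<.06)
    for nm,m in dict(green=dk&(H>45)&(H<85)&(S>130),red=dk&((H<8)|(H>172))&(S>170),blue=roi&(H>105)&(H<130)&(S>120)&(P[...,1]>.03)).items():
        q=P[m]; print(n,nm,m.sum(),q.mean(0).round(4) if len(q) else '', q.min(0).round(3) if len(q) else '',q.max(0).round(3)if len(q) else '')
        if nm=='blue': 
            r=cv2.fitLine(q.astype(np.float32),cv2.DIST_HUBER,0,.01,.01).ravel(); print(r)
    # deck and top
    m=roi&(np.abs(P[...,2]-.06)<.006)&(P[...,1]<.1)
    print('deck',cv2.minAreaRect(P[m][:,:2].astype(np.float32)),np.median(P[m][:,2]))
    m=roi&(P[...,2]>.12); q=P[m]
    A=np.c_[q,np.ones(len(q))]; c=q.mean(0); nn=np.linalg.svd(q-c)[2][2]; nn*=np.sign(nn[2]); print('coverplane',len(q),c.round(3),nn.round(3),np.arccos(nn[2]), np.abs((q-c)@nn).mean())
E
python3 meas.py
```

```text
top green 0   
top red 0   
top blue 0   Traceback (most recent call last):
  File "meas.py", line 15, in <module>
    r=cv2.fitLine(q.astype(np.float32),cv2.DIST_HUBER,0,.01,.01).ravel(); print(r)
      ~~~~~~~~~~~^^^^^^^^^^^^^^^^^^^^^^^^^^^^^^^^^^^^^^^^^^^^^^^
cv2.error: OpenCV(4.12.0) /io/opencv/modules/imgproc/src/linefit.cpp:102: error: (-215:Assertion failed) count > 0 in function 'fitLine3D_wods'
```

```bash
python3 - <<'E'
from meas import *
im,d=manip.grab_frame('top');P=cloud('top',im,d);print(P.dtype,d[240,332],P[240,332],P[186,326],P[213,329],P[212,277],im[240,332],im[186,326],im[212,277],manip.get_calibration('top'))
hsv=cv2.cvtColor(im,cv2.COLOR_RGB2HSV);print(hsv[240,332],hsv[186,326],hsv[212,277])
im,d=manip.grab_frame('scene');P=cloud('scene',im,d);print(P[170,328],P[212,309],P[160,375])
E
```

```text
float64 1.0118493 [0.49745306 0.00592233 0.08074246] [0.61415592 0.02021114 0.08468024] [0.55604211 0.01294902 0.07697553] [0.54217205 0.11305215 0.20993169] [ 79 120  83] [147  63  57] [46 56 81] {'camera_matrix': array([[471.244419  ,   0.        , 315.15314114],
       [  0.        , 471.244419  , 194.68281282],
       [  0.        ,   0.        ,   1.        ]]), 'R': array([[ 0.01518478, -0.99976417, -0.01552493],
       [-0.98914957, -0.01275084, -0.14635756],
       [ 0.14612509,  0.01757889, -0.98910992]]), 't': array([0.03579408, 0.60125269, 1.01891797])}
[ 63  87 120] [  2 156 147] [111 110  81]
[0.50278486 0.01178836 0.08203685] [0.62009513 0.02374512 0.08209176] [0.54880996 0.12128531 0.20521644]
```

Only the colour thresholds were too strict, so I'll loosen them.

```bash
sed -i 's/S>130/S>75/;s/S>170/S>130/;s/(S>120)/(S>80)/' meas.py; python3 meas.py
```

```text
top green 58 [0.4962 0.0073 0.0831] [ 0.489 -0.001  0.077] [0.504 0.015 0.087]
top red 66 [0.6149 0.0198 0.0827] [0.605 0.011 0.079] [0.624 0.029 0.088]
top blue 315 [0.5567 0.1165 0.2078] [0.454 0.103 0.202] [0.637 0.128 0.213]
[9.9442917e-01 1.0540361e-01 8.3994010e-04 5.5673778e-01 1.1650824e-01
 2.0780703e-01]
deck ((0.5565898418426514, 0.007941655814647675), (0.20015744864940643, 0.20142897963523865), 5.500052452087402) 0.061647752110288376
coverplane 5367 [0.539 0.16  0.172] [-0.065  0.608  0.791] 0.6578442262838484 0.001091975935136007
scene green 83 [0.4995 0.0094 0.0815] [ 0.486 -0.002  0.073] [0.567 0.02  0.086]
scene red 110 [0.6165 0.0218 0.0815] [0.599 0.007 0.072] [0.627 0.032 0.086]
scene blue 546 [0.5563 0.1203 0.2007] [0.453 0.102 0.078] [0.638 0.172 0.215]
[ 0.99431264  0.10633485 -0.00594732  0.5483867   0.11691236  0.20829013]
deck ((0.5644924640655518, -0.004696495831012726), (0.21403013169765472, 0.16224510967731476), 15.066126823425293) 0.06209912966676876
coverplane 5702 [0.549 0.166 0.17 ] [-0.061  0.609  0.791] 0.6590825819791836 0.0008361760353765683
```

The measurements agree: yaw is about 0.105, key spacing 118 mm (120 nominal), and cover angle about 0.66. With the fingers shut, I'll push the cover down near its free edge in small steps along the arc.

```bash
cat >> h.py <<'E'
yaw=0.105; ex=np.array([np.cos(yaw),np.sin(yaw),0]); ey=np.array([-np.sin(yaw),np.cos(yaw),0])
mid=np.array([.5567,.0146,0]); org=mid+.09*ey
Rt=np.c_[[0,0,-1.],ex,np.cross([0,0,-1.],ex)]
def L(x,y,z): return org+x*ex+y*ey+np.array([0,0,z])
def st(tag=''):
    print(tag,round(manip.current_time(),2),np.round(manip.current_ee_pos(),4),'F',np.round(manip.current_force(),1),flush=True)
E
python3 - <<'E'
from h import *
print(org, manip.inverse_kinematics(L(0,.02,.3),Rt))
manip.set_gripper(0.0)
p=np.array(manip.current_ee_pos()); manip.move_l(p+[0,0,.12],max_speed=.25); st()
manip.move_ptp(L(0,.13-.11,.27),Rt); st('above')
snap('scene','scene1.png')
E
```

```text
[0.54726735 0.10410433 0.        ] [ 1.40369980e-01  2.86051710e-01  1.49505240e+00 -4.44089210e-16
  1.36048854e+00  3.53699795e-02]
 2.65 [0.2235 0.5022 0.3207] F [-0.3 -0.5 -0.1]
above 4.47 [0.545  0.1248 0.2701] F [0.8 0.3 0.4]
```

View pics/scene1.png

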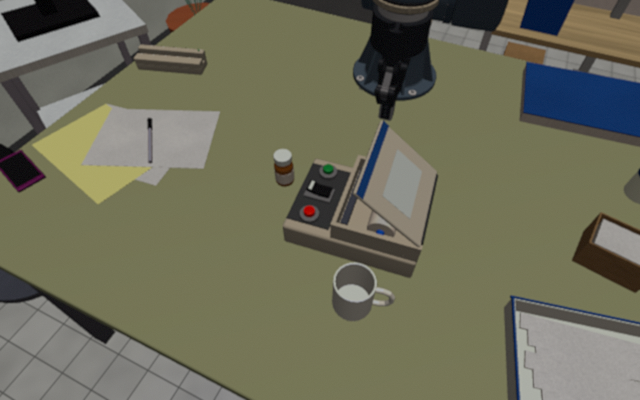

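The gripper shows at (388,95), which looks too far from the cover. I'll check that by projecting the TCP and taking another picture.

```bash
python3 - <<'E'
from h import *
for n in ['scene','top']:
    c=manip.get_calibration(n);K=np.array(c['camera_matrix'])
    for X in [manip.current_ee_pos(),[.547,.108,.213],[0,0,0]]:
        p=K@(np.array(c['R'])@X+c['t']); print(n,np.round(p/p[2],0), p[2])
    im,d=snap(n,n+'2.png')
print(manip.current_ee_pos(),manip.current_qpos(),manip.current_grip_width())
snap('wrist','wrist2.png')
a=[cv2.imread(f'pics/{n}2.png') for n in ['scene','top','wrist']]
cv2.imwrite('pics/c2.png',cv2.resize(np.vstack(a[:2]),(640,600) ,interpolation=cv2.INTER_AREA))
E
```

```text
scene [382. 132.   1.] 0.6698003049957724
scene [369. 154.   1.] 0.7177319306407058
scene [393.  75.   1.] 1.2218923751388078
top [267. 207.   1.] 0.8335727140733358
top [280. 209.   1.] 0.8900664983017628
top [332. 473.   1.] 1.0189179694448747
[0.54502225 0.12473869 0.27010151] [1.41702888e-01 3.06191530e-01 1.54004226e+00 5.42741867e-05
 1.29515212e+00 3.53394726e-02] -0.0012739611437706984
```

View pics/c2.png

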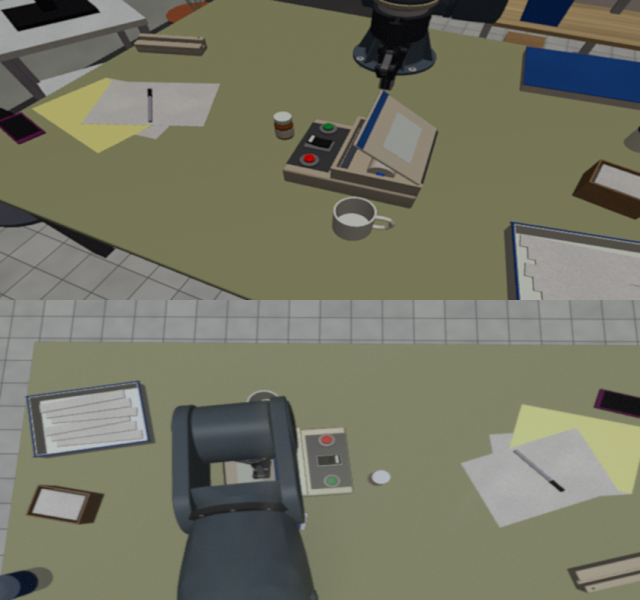

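View pics/wrist2.png

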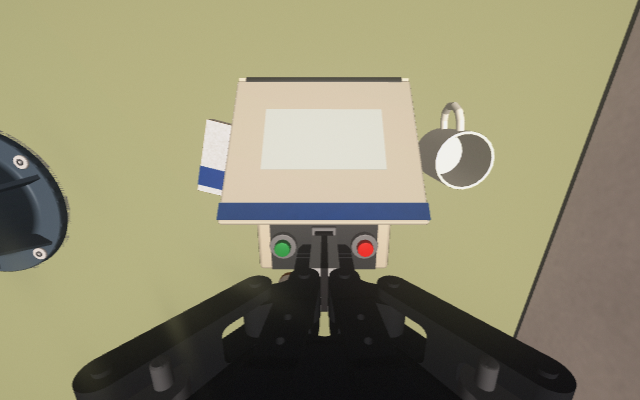

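```bash
python3 - <<'E'
from h import *
a=cv2.imread('pics/scene2.png')[60:220,300:460]; cv2.circle(a,(82,72),1,(0,0,255),-1)
w=cv2.imread('pics/wrist2.png')[190:350,240:400]
c=manip.get_calibration('wrist');K=np.array(c['camera_matrix']);p=K@(np.array(c['R'])@manip.current_ee_pos()+c['t']);print(p/p[2],p[2])
cv2.imwrite('pics/z2.png',cv2.resize(np.hstack([a,w]),None,fx=2.5,fy=2.5,interpolation=cv2.INTER_CUBIC))
d=np.load('pics/scene2.png.npy')
from meas import cloud
P=cloud('scene',None,d); m=(d>0)&(P[...,2]>.225)&(P[...,2]<.4)&(P[...,0]>.45)&(P[...,0]<.65)&(P[...,1]>0)&(P[...,1]<.25)
q=P[m]; i=np.argsort(q[:,2])[:15]; print(len(q),q[i].round(3))
E
```

```text
[322.7730237  227.96431233   1.        ] 0.18750957598974927
921 [[0.549 0.119 0.3  ]
 [0.548 0.134 0.301]
 [0.549 0.126 0.301]
 [0.549 0.127 0.301]
 [0.549 0.129 0.301]
 [0.55  0.121 0.302]
 [0.549 0.13  0.302]
 [0.549 0.125 0.302]
 [0.55  0.117 0.303]
 [0.55  0.124 0.303]
 [0.551 0.123 0.303]
 [0.55  0.132 0.303]
 [0.548 0.136 0.304]
 [0.549 0.135 0.304]
 [0.55  0.117 0.304]]
```

View pics/z2.png

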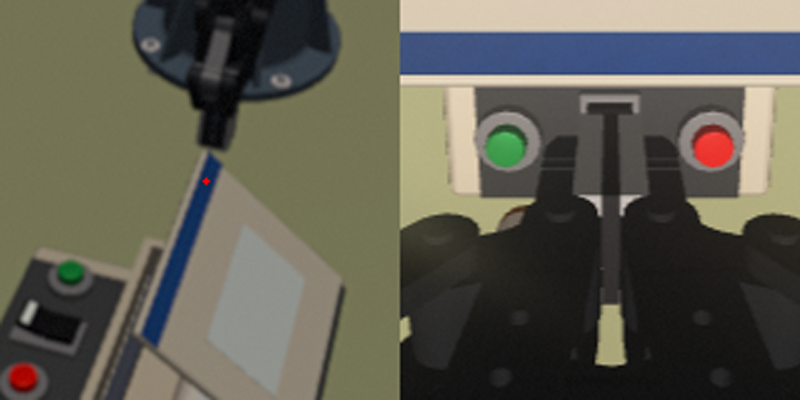

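```bash
python3 - <<'E'
from h import *
from meas import cloud
d=np.load('pics/wrist2.png.npy'); P=cloud('wrist',None,d)
for v in range(225,340,8):
    print(v,[tuple(P[v,u].round(3)) for u in (302,314,323,332,344)])
E
```

```text
225 [(np.float64(0.523), np.float64(0.039), np.float64(0.063)), (np.float64(0.54), np.float64(0.041), np.float64(0.062)), (np.float64(0.553), np.float64(0.043), np.float64(0.063)), (np.float64(0.567), np.float64(0.044), np.float64(0.063)), (np.float64(0.584), np.float64(0.046), np.float64(0.062))]
233 [(np.float64(0.524), np.float64(0.027), np.float64(0.064)), (np.float64(0.541), np.float64(0.036), np.float64(0.08)), (np.float64(0.554), np.float64(0.038), np.float64(0.081)), (np.float64(0.567), np.float64(0.039), np.float64(0.08)), (np.float64(0.585), np.float64(0.034), np.float64(0.065))]
241 [(np.float64(0.525), np.float64(0.014), np.float64(0.063)), (np.float64(0.54), np.float64(0.134), np.float64(0.312)), (np.float64(0.544), np.float64(0.135), np.float64(0.311)), (np.float64(0.549), np.float64(0.136), np.float64(0.313)), (np.float64(0.587), np.float64(0.02), np.float64(0.063))]
249 [(np.float64(0.534), np.float64(0.13), np.float64(0.314)), (np.float64(0.54), np.float64(0.135), np.float64(0.322)), (np.float64(0.544), np.float64(0.135), np.float64(0.321)), (np.float64(0.549), np.fl
[... 2670 characters left out ...]
55), np.float64(0.118), np.float64(0.35)), (np.float64(0.55), np.float64(0.141), np.float64(0.377))]
329 [(np.float64(0.538), np.float64(0.141), np.float64(0.381)), (np.float64(0.543), np.float64(0.116), np.float64(0.353)), (np.float64(0.579), np.float64(-0.197), np.float64(0.001)), (np.float64(0.55), np.float64(0.118), np.float64(0.354)), (np.float64(0.549), np.float64(0.142), np.float64(0.381))]
337 [(np.float64(0.538), np.float64(0.141), np.float64(0.384)), (np.float64(0.542), np.float64(0.133), np.float64(0.376)), (np.float64(0.544), np.float64(0.134), np.float64(0.376)), (np.float64(0.547), np.float64(0.135), np.float64(0.377)), (np.float64(0.549), np.float64(0.142), np.float64(0.384))]
```

The depth data (scene and wrist cameras) puts the visible fingertip at z≈0.30, about 30 mm behind the reported TCP at 0.270. I don't know the cause, so I'll approach in force-checked steps rather than trust the TCP height. The finger end is about 21 mm wide and its lateral position is right.

```bash
python3 - <<'E'
from h import *
manip.move_l(L(0,.02,.225)); manip.dwell(.1); st('start')
f0=np.array(manip.current_force())
z=.225
while z>.165:
    z-=.010
    h=np.interp(z,[.084,.21],[.14,.11])
    manip.move_l(L(0,.13-h,z),max_speed=.08); 
    f=np.array(manip.current_force())-f0; print(round(z,3),np.round(manip.current_ee_pos(),4),f.round(1),round(manip.current_time(),2))
    if np.linalg.norm(f)>8: break
snap('scene','scene3.png')
E
```

```text
start 5.22 [0.5458 0.1242 0.2262] F [ 0.4 -0.1  0.3]
0.215 [0.5451 0.124  0.215 ] [-0.1  0.2 -0.7] 5.49
0.205 [0.5451 0.1227 0.2047] [-0.9  0.   0.2] 5.77
0.195 [0.5453 0.1203 0.1947] [-0.8  0.3 -0.4] 6.04
0.185 [0.5456 0.118  0.1847] [ 0.  -0.5  0.1] 6.32
0.175 [0.5458 0.1156 0.1747] [-0.4  0.3 -0.3] 6.59
0.165 [0.5461 0.1132 0.1647] [ 0.2  0.3 -0.4] 6.87
```

View pics/scene3.png

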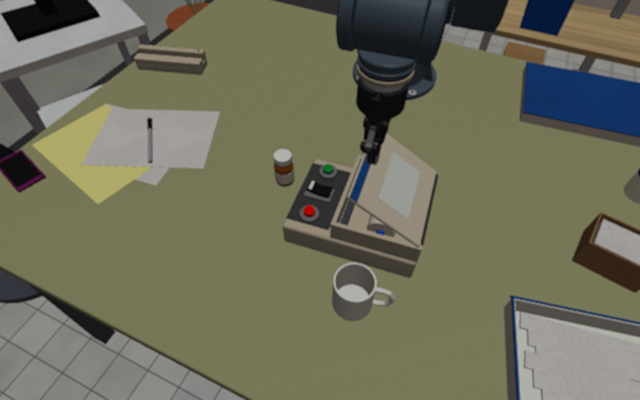

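The fingertip is now on the blue strip at about (372,155), and the cover's top corner has dropped to (382,138), so it is being pushed. I'll continue down.

```bash
cat > cov.py <<'E'
from h import *
from meas import cloud
def cover(tag=''):
    im,d=manip.grab_frame('scene'); P=cloud('scene',im,d)
    l=P-org; lx=l@ex; ly=l@ey; z=P[...,2]
    # cover's light panel region, right part of cover away from finger
    m=(d>0)&(lx>.03)&(lx<.09)&(ly>.03)&(ly<.125)&(z>.107)
    a=np.polyfit(ly[m],z[m],1); print(tag,'cover angle',round(float(np.arctan(-a[0])),3),m.sum())
E
python3 - <<'E'
from cov import *
cover()
f0=np.array([.4,-.1,.3])
z=.165
while z>.105:
    z-=.012
    h=np.interp(z,[.084,.21],[.14,.11])
    manip.move_l(L(0,.13-h,z),max_speed=.09); 
    f=np.array(manip.current_force())-f0; print(round(z,3),np.round(manip.current_ee_pos(),4),f.round(1),round(manip.current_time(),2))
    if np.linalg.norm(f)>8: break
cover()
E
```

```text
cover angle 1.296 3437
0.153 [0.5463 0.1104 0.1526] [-0.3 -0.2 -0. ] 7.25
0.141 [0.5466 0.1076 0.1407] [-0.2  0.4 -0. ] 7.53
0.129 [0.5469 0.1048 0.1287] [-0.3  0.6 -0.4] 7.82
0.117 [0.5472 0.1019 0.1167] [-0.4 -0.7 -1.1] 8.1
0.105 [0.5475 0.0991 0.1048] [ 0.4 -0.   0.2] 8.38
 cover angle 1.259 2435
```

```bash
sed -i 's/(lx>.03)/(lx>.045)/;s/(z>.107)/(z>.107)\&(z<.11+(.15-ly))/' cov.py; python3 - <<'E'
from cov import *
cover(); im,d=snap('scene','scene4.png')
P=cloud('scene',im,d); hs=cv2.cvtColor(im,cv2.COLOR_RGB2HSV)
b=(hs[...,0]>105)&(hs[...,0]<130)&(hs[...,1]>80)&(P[...,2]>.06)&(P[...,0]>.4)&(P[...,0]<.7)&(P[...,1]>0)&(P[...,1]<.2)
print(b.sum(),np.median(P[b],0))
cv2.imwrite('pics/z4.png',cv2.resize(im[60:300,240:500,::-1],None,fx=2.4,fy=2.4))
E
```

```text
cover angle 0.129 1117
619 [0.58247925 0.08991206 0.13862566]
```

View pics/z4.png

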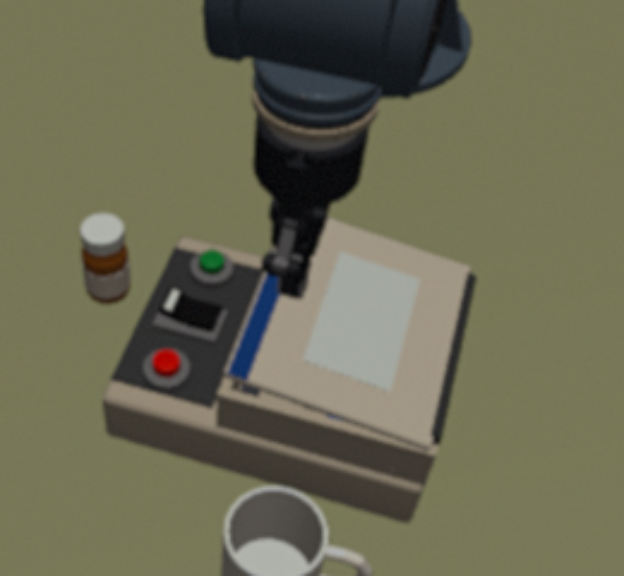

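The cover is nearly shut, at an angle of about 0.13, with the finger on the strip at (285,280) in the crop. The last few millimetres go in small steps, until the force shows it has hit its stop.

```bash
python3 - <<'E'
from cov import *
f0=np.array([.4,-.1,.3]); z=.105
while z>.066:
    z-=.004 if z>.09 else .002
    h=np.interp(z,[.084,.21],[.14,.11])
    manip.move_l(L(0,.13-h,z),max_speed=.06)
    f=np.array(manip.current_force())-f0; print(round(z,3),np.round(manip.current_ee_pos(),4),f.round(1),round(manip.current_time(),2))
    if np.linalg.norm(f)>12: break
manip.dwell(.3); st(); cover(); 
E
```

```text
0.101 [0.5478 0.0981 0.1008] [-0.4  0.2  0.2] 8.78
0.097 [0.5478 0.0971 0.0967] [ 0.2 -0.  -0.4] 9.03
0.093 [0.5479 0.0962 0.0927] [-1.4 -0.5 -0.4] 9.28
0.089 [0.5481 0.0953 0.0887] [-0.4  0.3 -0.7] 9.53
0.087 [0.5482 0.0948 0.0869] [-0.4 -0.  -0.9] 9.78
0.085 [0.5482 0.0943 0.0849] [-0.7  0.6  0.9] 10.03
0.083 [0.5486 0.0943 0.0838] [-2.7  0.2  9.4] 10.28
0.081 [0.5488 0.0943 0.0834] [-10.5  -0.6  28.7] 10.53
 10.83 [0.5488 0.0943 0.0835] F [-9.8 -0.7 29.2]
 cover angle 0.0 1074
```

The cover is shut against its stop: angle 0.00 and 29 N. Contact came at TCP z 0.0838 with the cover top at 0.114, which confirms the 30 mm tip offset. Next I'll retreat and look at the rocker's frame from above.

```bash
python3 - <<'E'
from cov import *
p=np.array(manip.current_ee_pos()); manip.move_l(L(0,-.01,.13),max_speed=.2)
cover('released'); snap('wrist','wrist5.png')
im,d=manip.grab_frame('wrist'); P=cloud('wrist',im,d); l=P-org
m=(d>0)&(np.abs(l@ex)<.008)&(l@ey<-.04)&(l@ey>-.135)&(P[...,2]<.095); yy=(l@ey)[m]; zz=P[...,2][m]
for a in np.arange(-.135,-.04,.005):
    k=(yy>=a)&(yy<a+.005); print(round(a+.0025,4), k.sum(), np.round([np.median(zz[k]),zz[k].max()],4) if k.any() else '')
st()
E
```

```text
released cover angle 0.004 1086
-0.1325 8 [0.0623 0.0642]
-0.1275 0 
-0.1225 0 
-0.1175 0 
-0.1125 16 [0.0864 0.0872]
-0.1075 0 
-0.1025 0 
-0.0975 0 
-0.0925 0 
-0.0875 0 
-0.0825 0 
-0.0775 0 
-0.0725 0 
-0.0675 0 
-0.0625 0 
-0.0575 0 
-0.0525 0 
-0.0475 0 
-0.0425 0 
 11.43 [0.5477 0.0941 0.1289] F [-0.1  0.4 -0.2]
```

View pics/wrist5.png

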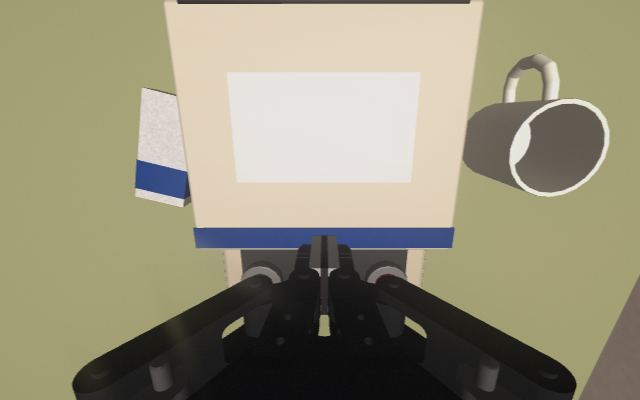

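The wrist view shows the cover shut, with the strip level across row 237; the fingers hide the rocker. The scene camera can see it, so I'll take a height profile from that.

```bash
python3 - <<'E'
from cov import *
im,d=snap('scene','scene6.png'); P=cloud('scene',im,d); l=P-org
for a in np.arange(-.135,-.04,.005):
    r=[]
    for x0 in (-.01,0,.01,.018):
        k=(d>0)&(np.abs(l@ex-x0)<.004)&(np.abs(l@ey-a)<.0025)&(P[...,2]<.1); r.append(round(float(np.median(P[...,2][k])),4) if k.any() else None)
    print(round(a,4),r)
cv2.imwrite('pics/z6.png',cv2.resize(im[100:260,260:460,::-1],None,fx=3.5,fy=3.5,interpolation=cv2.INTER_CUBIC))
E
```

```text
-0.135 [0.0612, None, 0.0605, 0.0614]
-0.13 [0.0633, 0.0627, 0.0623, 0.0633]
-0.125 [0.0626, 0.0627, 0.0621, 0.062]
-0.12 [0.0618, 0.0623, 0.0627, 0.062]
-0.115 [None, 0.0687, 0.0696, 0.0634]
-0.11 [0.0863, 0.0863, 0.081, 0.0641]
-0.105 [0.0847, 0.0851, 0.0804, 0.0644]
-0.1 [0.0825, 0.0822, 0.0729, 0.0628]
-0.095 [0.0813, 0.0819, 0.0772, 0.0637]
-0.09 [0.0795, 0.0797, 0.0738, 0.0638]
-0.085 [0.0788, 0.0792, 0.0745, 0.0636]
-0.08 [0.0792, 0.0793, 0.0761, 0.0655]
-0.075 [0.0797, 0.0802, 0.0773, 0.0624]
-0.07 [0.0796, 0.0791, 0.0759, 0.0637]
-0.065 [0.0753, 0.0748, 0.073, 0.0636]
-0.06 [0.0648, 0.064, 0.0645, 0.0638]
-0.055 [0.0622, 0.0623, 0.0625, 0.0632]
-0.05 [0.0632, 0.0623, 0.0621, 0.0625]
-0.045 [0.0627, 0.0634, 0.0621, 0.0615]
```

View pics/z6.png

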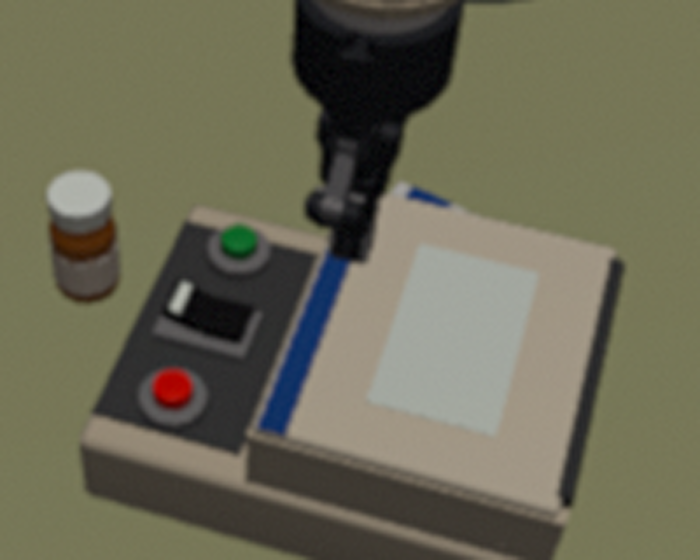

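The frame is low (about 0.064) and the marked end stands at 0.086, so the profile fits an off rocker. Now I'll press it 20 mm from the pivot.

```bash
python3 - <<'E'
from cov import *
x0,y0=-.002,-.110
manip.move_l(L(x0,y0,.11),max_speed=.2); manip.move_l(L(x0,y0,.062),max_speed=.12); manip.dwell(.1)
f0=np.array(manip.current_force()); z=.062
while z>.038:
    z-=.0025
    manip.move_l(L(x0,y0,z),max_speed=.05)
    f=np.array(manip.current_force())-f0; print(round(z,4),np.round(manip.current_ee_pos(),4),f.round(1),round(manip.current_time(),2))
    if np.linalg.norm(f)>14: break
manip.dwell(.3); st()
snap('scene','scene7.png')
E
```

```text
0.0595 [ 0.5569 -0.0055  0.0597] [-0.6  0.1  0. ] 13.03
0.057 [ 0.5567 -0.0055  0.0568] [ 0.4  0.9 -0.1] 13.28
0.0545 [ 0.557  -0.0056  0.0545] [0.9 0.7 0.1] 13.53
0.052 [ 0.5569 -0.0055  0.0519] [ 1.4 -0.2  0.9] 13.78
0.0495 [ 0.5566 -0.0054  0.0492] [ 0.7 -0.   1.4] 14.03
0.047 [ 0.5569 -0.0055  0.0478] [-4.5 -1.5 14.4] 14.28
 14.58 [ 0.5569 -0.0055  0.0478] F [-3.8 -0.5 14.6]
```

```bash
python3 - <<'E'
from cov import *
manip.move_l(L(-.002,-.110,.0468),max_speed=.05); manip.dwell(.25); st()
manip.move_l(L(-.002,-.110,.10),max_speed=.2); manip.move_l(L(-.06,.03,.15),max_speed=.25)
im,d=snap('scene','scene8.png'); P=cloud('scene',im,d); l=P-org
for a in np.arange(-.12,-.06,.005):
    k=(d>0)&(np.abs(l@ex+.004)<.006)&(np.abs(l@ey-a)<.0025)&(P[...,2]<.1); print(round(a,4),round(float(np.median(P[...,2][k])),4) if k.any() else None)
hs=cv2.cvtColor(im,cv2.COLOR_RGB2HSV); g=(hs[...,0]>45)&(hs[...,0]<85)&(hs[...,1]>75)&(P[...,2]>.07)&(P[...,2]<.1)&(np.abs(l@ex+.06)<.03)&(np.abs(l@ey+.09)<.03)
print('green local',(l[g]@ex).mean(),(l[g]@ey).mean(),P[g][:,2].mean(),g.sum()); cover()
cv2.imwrite('pics/z8.png',cv2.resize(im[100:260,260:460,::-1],None,fx=3.5,fy=3.5,interpolation=cv2.INTER_CUBIC)); st()
E
```

```text
15.13 [ 0.5569 -0.0055  0.0478] F [-4.6 -0.3 16. ]
-0.12 0.0628
-0.115 0.0792
-0.11 0.079
-0.105 0.0801
-0.1 0.0794
-0.095 0.0793
-0.09 0.0798
-0.085 0.0804
-0.08 0.0825
-0.075 0.0848
-0.07 0.0865
-0.065 0.0707
green local -0.05818976790529801 -0.08911838031878466 0.08137718728864259 83
 cover angle 0.002 1085
 16.44 [0.4846 0.1267 0.1492] F [ 0.4 -0.6  0.2]
```

View pics/z8.png

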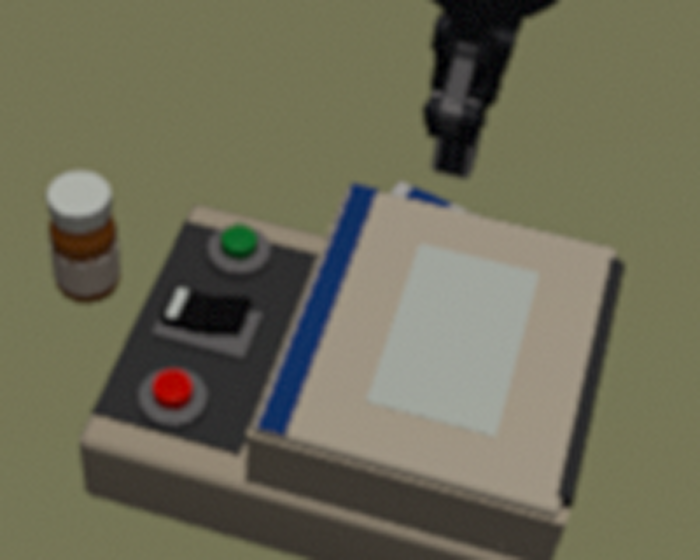

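The rocker is on: the outer half is level at 0.079 and the inner end is raised to 0.0865. The cover stays shut. Next is the green key.

```bash
python3 - <<'E'
from cov import *
x0,y0=-.0595,-.0898
manip.move_l(L(x0,y0,.11),max_speed=.25); manip.move_l(L(x0,y0,.055),max_speed=.12); manip.dwell(.1)
f0=np.array(manip.current_force()); z=.055
while z>.036:
    z-=.0025 if z>.05 else .0015
    manip.move_l(L(x0,y0,z),max_speed=.05)
    f=np.array(manip.current_force())-f0; print(round(z,4),np.round(manip.current_ee_pos(),4),f.round(1),round(manip.current_time(),2))
    if np.linalg.norm(f)>14: break
manip.dwell(.3); st()
snap('scene','scene9.png')
E
```

```text
0.0525 [0.4976 0.0086 0.0527] [-0.7 -0.6  0.7] 18.06
0.05 [0.4978 0.0085 0.0501] [0.8 0.5 3.3] 18.31
0.0485 [0.4978 0.0085 0.0486] [ 0.7 -0.2  3.4] 18.56
0.047 [0.4978 0.0086 0.0471] [2.3 0.1 5. ] 18.81
0.0455 [0.4978 0.0085 0.0459] [-0.2 -0.2  9.9] 19.06
0.044 [0.498  0.0085 0.0456] [-6.2 -0.1 27.8] 19.31
 19.61 [0.4979 0.0085 0.0455] F [-5.9 -0.4 27.2]
```

The force ramps like the key's spring, from about 3 to 5 N, then meets a solid stop after roughly 6 to 7 mm. I'll release and check everything.

```bash
python3 - <<'E'
from cov import *
manip.move_l(L(-.0595,-.0898,.10),max_speed=.15); manip.move_l(L(-.06,.03,.20),max_speed=.25)
im,d=snap('scene','scene10.png'); P=cloud('scene',im,d); l=P-org; cover(); st()
for nm,a in (('outer',-.11),('inner',-.072)):
    k=(np.abs(l@ex+.004)<.006)&(np.abs(l@ey-a)<.003)&(P[...,2]<.1); print(nm,np.median(P[...,2][k]))
for nm,x in (('green',-.06),('red',.06)):
    k=(np.hypot(l@ex-x,l@ey+.09)<.006); print(nm,np.median(P[...,2][k]))
for o in ['pill_bottle','mug']:print(o,[np.round(q['at'],3) for q in manip.look_for('scene',o)[:1]])
cv2.imwrite('pics/z10.png',im[...,::-1])
E
```

```text
cover angle 0.004 1083
 21.06 [0.484  0.1266 0.1986] F [0.  0.1 0.1]
outer 0.07954410024871039
inner 0.08614560218992949
green 0.08318496738055926
red 0.08327983352843445
pill_bottle []
mug [array([0.707, 0.164, 0.044])]
```

View pics/z10.png

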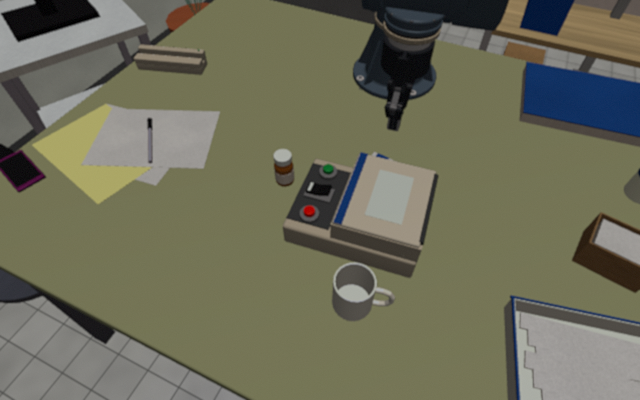

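The picture shows the cover shut, the rocker on and both keys up. The jar (284,167) and mug (354,290) are where they started, and the arm is clear of everything. I'm handing it in.

```bash
python3 - <<'E'
from h import *
manip.sign_off()
E
```

```text
the job is handed in; nothing more can be done
```

I shut the cover, switched the rocker on, then pressed and released the green key, in that order, and handed the job in at about 21 s of the 45 s allowed. The hand-in gave no verdict.

**Last checks:**
- **Cover:** measured angle 0.004 rad. It met its solid stop at about 29 N.
- **Rocker:** the marked half lies level at 0.080 m and the inner end is raised to 0.086 m, so it is on.
- **Green key:** the force rose like its spring, then hit a solid stop after roughly 6 to 7 mm. It is back up, at the same height as the untouched red key (both 0.083 m).
- **Bystanders:** the jar and mug are at the same pixels as at the start, and the mug's detected position moved by less than 4 mm.
- **Arm:** it was clear of everything, with about 0 N on the tool.

**What failed or disagreed:**
- **Fingertips:** they ended about 30 mm behind the stated TCP, in both the depth pictures and the contact heights. I never found the cause; I allowed for it with force-checked steps.
- **Heights:** the depth pictures read a few mm high on the keys (0.083 m against the stated 0.078 m).
- **Detector:** it did not find the jar in the last picture, so I checked the jar by eye only.
- **Carton:** I did not measure it again at the end. It was mostly hidden behind the printer in that picture, and the arm gave no sign of touching it.

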